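Clear the squaring jig and hold a plaster pedestal in its corner

ROBOT

A 6-joint arm with a two-finger parallel gripper is mounted at the origin on the work surface. World frame = base frame: x ahead of the robot, y to its left, z up, the work surface at z = 0. Lengths are in m, angles in degrees, forces in N, time in s.
With the tool pointing down it reaches from about 0.4 to 0.825 m from the base axis. Payload 7 kg.
Tool frame: the origin (TCP) lies on the centre line of the jaws, within the pads' length; the fingertips stand 22 mm ahead of it and the grasp point (between the pads) lies 3 mm ahead of it; z points along the fingers, y is the line along which they close (so a half turn about z gives the same grasp; the last joint's range is limited). The gripper opens to 88 mm and grips with 3 to 60 N. Pads are 19 mm wide; open, the fingers measure 130 mm over their backs; the gripper's body (78 mm by 193 mm) begins 47 mm behind the grasp point.
Start: joints at [93.512, 20.546, 0.682, 0, -70.136, -16.507], TCP at [0.152, 0.658, 0.249] pointing down, gripper open.
Joint ranges: [-176.03, 176.03], [-82.01, 121.73], [-58.28, 71.71], [-173.87, 95.51], [-174.79, -0.11], [-173.66, 173.66]. Speed limits (degrees/s): [136.94, 136.94, 172.46, 180, 180, 180].

INTERFACE

Orientations are given as [roll, pitch, yaw] about the fixed x, y, z axes, in that order (R = Rz(yaw) Ry(pitch) Rx(roll)).
In Python, from plant import get_state, cams, r gives the robot as it stands.
- The arm moves only by the tool apply_moves, never from a script. Its argument "targets" is a list of rows, each an object with "dp": the shift along the world's x, y, z in m, a list of three; "yaw": the turn about the world's z in degrees. In form: [{"dp": [x, y, z], "yaw": yaw}, ...]. A call has 1 to 20 rows; each row is the pose to reach, as a shift and turn from the pose commanded when the call began; what a row does not reach only later rows make up. A row lasts 1/12 s, in which the tool goes at most 41.7 mm and 7.16 degrees, less where a joint would pass 70% of its speed; a pose out of reach is approached as far as the arm can. A call with a gripper value outside its range is refused whole. "grip" is the gripper command: -1 is fully open, 1 is shut, values between are in proportion, set as the call begins (left out, the last holds). The fingers move at their own pace and stop on an object; "squeeze" is the grip in N (left out, the last holds). Time passes only in rows, so rows that repeat a pose let the fingers close. It gives the time, the measured TCP pose, the force, the opening and the grip force at its end, in the units of the state.
- get_state(): the state, without advancing time (a new reading comes with each control period).
- cams.capture(name): name is "scene" or "side" or "wrist"; returns a dict with "image" (420x560x3 uint8, red, green, blue), "range_z" (420x560 float32, m along the optical axis (not along the pixel's ray), 0 where there is no reading), "fx", "fy", "cx", "cy" (pixels), "k1" (the pictures are not rectified: a ray, as slopes to the right and down, at radius r is drawn at 1 + k1 r^2 times it, then the intrinsics apply), "R" (3x3) and "t" (3): a world point X has camera coordinates R X + t; the wrist camera has in their place "T_tool_cam" (4x4, takes a point from camera to tool coordinates, whose origin is the TCP and whose axes are the flange's). Camera axes: x right, y down, z forward; pixel columns grow to the right and rows downward; lengths in m; the calibration is good to about 2 mm. A picture is of the moment at which its call begins: read the wrist's pose just before it.
- r.close_job(): hands the job in; it is judged then, once.
The state is a dict: "time_s": time; "joints": joint angles; "qd": joint speeds; "joint_torque": joint torques, N m; "tcp_pos": TCP position; "eef_rot": TCP orientation; "contact_force": force on the tool from outside, world axes, zero at the start; "moment": the same for the moment, N m; "gripper_width": finger opening in m; "gripper_force": force on a finger pad.
Only numpy, scipy, OpenCV 4.12 (cv2) and the standard library are available. Lean on these libraries where they do the work, as an engineer would, in place of code of your own. Each camera call takes 0.05 s, during which the arm holds its last target. There are 200 camera calls.

TASK

The relief tile is standing in the squaring jig: take it out and lean it at a slant against the timber rest block, its lower edge on the table, and let go of it. Then seat the plaster pedestal flat on the jig's bed with its base pressed firmly into the corner, long side flush along the long fence and short side flush against the short fence, and finish while still holding it pressed against both fences at once, as if waiting for glue to grab. Do not let the tile or the pedestal topple, and leave the other things on the table where they are.

Things in the scene. Friction and masses are not known exactly. Their poses are not given: they have to be found in the camera images.
- jig: Squaring jig, fixed: plywood bed 190 (x) x 230 (y) x 12 mm thick lying on the table, with two low aluminium fences on top; bed and fences are waxed and slippery. Origin under the bed's centre; x points towards the long fence, y along it, away from the short fence, z up. Its place and yaw vary.
- jig_corner (a point): The inside corner of the jig, where the inner faces of both fences meet on the bed's top (12 mm above the table), at x = +75, y = -95 mm in the jig's frame; axes as the jig's. The free pocket lies towards -x and +y from it.
- fence_long: Long fence of the jig, aluminium bar 20 (x) x 230 (y) mm, 26 mm high, on the bed along its +x edge. Origin under its centre, on the bed's top; axes as the jig's; it touches parts with its -x face.
- fence_short: Short fence of the jig, aluminium bar 130 (x) x 20 (y) mm, 26 mm high, on the bed along its -y edge, meeting the long fence. Origin under its centre, on the bed's top; axes as the jig's; it touches parts with its +y face.
- tile_center (a point): Centre of the plaster relief tile, a square slab 18 mm thick (its x), 120 mm long (its y), 120 mm high (its z, up); about 0.28 kg. It starts standing on edge on the jig's bed, in the corner's pocket, loose.
- tile: The same tile; origin at the centre of its underside, axes as above.
- tile_foot (a point): Centre of the tile's underside (60 mm below its centre); axes as the tile's.
- rest: Timber rest block, fixed to the table: 44 (x) x 150 (y) x 55 mm high, origin under its centre. Its place varies, left or right of the jig; its +x face looks away from the robot, with free table before it.
- pedestal_shaft (a point): Centre of the square shaft of the plaster pedestal, 69 mm above its underside. The shaft is 38 x 38 mm, from 38 to 100 mm above the underside (faces square to the pedestal's x and y). Below it is a step 56 x 56 mm (30 to 38 mm up) and the rectangular base 80 (x) x 100 (y) x 30 mm high. The shaft is central on the base. About 0.4 kg, loose; starts standing on the table on the side of the jig away from the rest.
- pedestal: The same pedestal; origin at the centre of its underside, y along the long side of its base.
- jar: Bystander: glue jar with steel cap, 56 mm across, 70 mm high, origin under its centre.
- drum: Bystander: plain round plaster drum, 70 mm across, 40 mm high, origin under its centre.
- baluster: Bystander: small turned plaster baluster, 52 mm across, 80 mm high, origin under its centre.
- brush: Bystander: brush lying on the table, low.
- mallet: Bystander: small mallet lying on the table, low.
- cup: Bystander: open mint-green cup, 72 mm across, 80 mm high, origin under its centre.
- offcut: Bystander: pine offcut 70 x 45 x 30 mm high, origin under its centre.
Not all that is in view belongs to the job. Leave any red look-alike of the tile alone.

How it is judged (in metres and radians):
On the way, in this order (a step that is already met when the one before it is completed fails the run):
1. the tile is let go, leaning against the rest with its lower edge on the table (contact force between tile and rest above 0.05 N and angle between tile_center's own z axis and vertical between 0.1 and 0.65 rad and angle between tile_center's own y axis and vertical between 1.42 and 1.72 rad and height (world z) of tile_foot below 0.009 m and contact force between tile and the arm below 0.05 N and contact force between tile and the fingers below 0.05 N and linear speed of tile below 0.02 m/s), for 0.3 s.
2. the pedestal is pressed against both fences at once, square on the bed (contact force between pedestal and fence_long above 2 N and contact force between pedestal and fence_short above 2 N and contact force between pedestal and the fingers above 1 N and angle between the y axis of pedestal and the y axis of jig, either way round below 0.05 rad and z of pedestal_shaft in the frame of jig_corner below 0.073 m and angle between pedestal_shaft's own z axis and vertical below 0.05 rad and x of pedestal_shaft in the frame of jig_corner above -0.0445 m and y of pedestal_shaft in the frame of jig_corner below 0.0545 m and linear speed of pedestal below 0.02 m/s), for 0.2 s.
At the end, for the whole second after the job is handed in: Tile let go and still, leaning 6 to 37 degrees from upright on the rest, lower edge level on the table. Pedestal flat on the bed, square to the long fence within 3 degrees, gaps under 4 mm, pressing each fence with over 2 N, fingers pressing it with over 1 N (all of step 1 and all of step 2); the arm keeps its last pose, push and grip.
It fails at once if the tile topples (angle between tile_center's own z axis and vertical above 1 rad).
It fails at once if the pedestal topples (angle between pedestal_shaft's own z axis and vertical above 0.7 rad).
It fails at once if one of the other things on the table is moved by more than 30 mm (distance of any of jar, drum, baluster, brush, mallet, cup, offcut from where it was at the start of the episode above 0.03 m).
It also fails if it takes over 72 s, if anything falls off the work surface, if the arm or the gripper's body presses on something with over 40 N, if the wrist force passes 120 N, or if a joint passes its speed limit or range.

## Working session

There is one attempt and no reset: what is moved stays moved. The work goes in short steps, Python scripts to look and compute and a tool call to move; the robot and the scene stay as the last step left them, time stands still between calls to the robot, and variables do not carry over. Pictures are saved under pics/ and viewed, at most 10 in all, crops included, and the job is handed in when it is done.

Besides the shell and the picture viewer there is one more tool, called as name([rows], argument=value, ...), one row to a line, values as JSON. apply_moves: Moves the arm, as the interface text tells. Its arguments: {"type":"object","properties":{"targets":{"type":"array","items":{"type":"object","properties":{"dp":{"type":"array","items":{"type":"number"}},"yaw":{"type":"number"}}}},"grip":{"type":"number"},"squeeze":{"type":"number"}},"required":["targets"]}

```bash
ls; mkdir -p pics
cat > h.py <<'E'
import numpy as np,cv2
from plant import get_state,cams,r
def grab(n):
    c=cams.capture(n); np.savez('/tmp/'+n+'.npz',**c); return c
def load(n): return dict(np.load('/tmp/'+n+'.npz'))
def pts(c):
    """world points for every pixel from range (scene/side)"""
    h,w=c['range_z'].shape
    u,v=np.meshgrid(np.arange(w),np.arange(h))
    K=np.array([[c['fx'],0,c['cx']],[0,c['fy'],c['cy']],[0,0,1]],float)
    p=cv2.undistortPoints(np.stack([u,v],-1).reshape(-1,1,2).astype(float),K,np.array([float(c['k1']),0,0,0])).reshape(h,w,2)
    z=c['range_z'][...,None]
    P=np.concatenate([p*z,z],-1)
    W=(P-c['t'])@c['R']
    W[c['range_z']==0]=np.nan
    return W
E
python3 - <<'E'
from h import *
print(get_state())
a=[]
for n in('scene','side'):
    c=grab(n); cv2.imwrite(f'pics/{n}0.png',c['image'][...,::-1]); print(n,c['fx'],c['k1'],c['R'],c['t'],np.mean(c['range_z']==0))
E
```

```text
pics
{'time_s': 0.0, 'joints': array([ 9.35124474e+01,  2.05916125e+01,  6.32008159e-01, -1.96854553e-02,
       -7.01351697e+01, -1.65073506e+01]), 'qd': array([ 0.00050484, -0.05680071, -0.06789057, -0.05334235,  0.09019497,
       -0.0536825 ]), 'joint_torque': array([ 2.09980186e-03, -5.82730114e+01,  2.93043441e+01,  6.99674428e+00,
        6.85954874e-03, -1.50661845e-04]), 'tcp_pos': array([0.15170287, 0.65725604, 0.24760861]), 'eef_rot': array([ 1.79903874e+02, -9.18884180e-03, -1.30016000e+01]), 'contact_force': array([-0.41466667,  0.56203795, -0.01747533]), 'moment': array([-0.01531834, -0.00787521, -0.00543868]), 'gripper_force': 0.0, 'gripper_width': 0.08775481817992034}
scene 394.44472708443453 -0.0465576178361292 [[ 0.82946534  0.55854213  0.00423422]
 [ 0.31142694 -0.45616634 -0.83362194]
 [-0.46368147  0.69277916 -0.55231923]] [-0.4689122  -0.12841992  1.2649749 ] 0.004128401360544218
side 482.15925779512594 -0.042145447063744734 [[ 0.76535274 -0.64334008 -0.01867435]
 [-0.32531811 -0.36165491 -0.87371269]
 [ 0.55534072  0.6747735  -0.48608375]] [-0.42532523  0.25415109  0.89785979] 0.0040178571428571425
```

View pics/scene0.png

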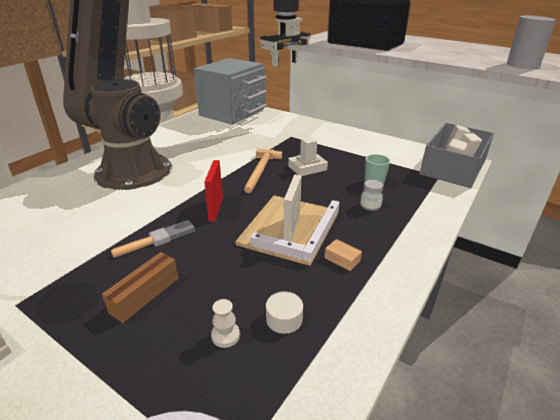

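View pics/side0.png

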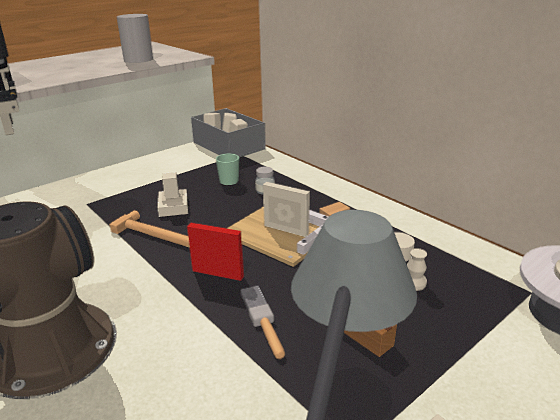

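The scene view shows these candidates for the tile: the cream slab standing in the jig (292,207) and the red slab (214,190), which is the look-alike. The pedestal could be the stepped block (308,157) or the baluster (224,322). The rest is the brown block (142,287), and the jig is at (290,230). By description I choose the cream slab in the jig and the stepped block with the square shaft.

```bash
cat > meas.py <<'E'
from h import *
C=[load('scene'),load('side')]
W=[pts(c) for c in C]
im=C[0]['image']
crop=cv2.resize(im[130:280,220:400],None,fx=4,fy=4,interpolation=cv2.INTER_CUBIC); cv2.imwrite('pics/crop0.png',crop[...,::-1])
P=np.concatenate([w.reshape(-1,3) for w in W]); col=np.concatenate([c['image'].reshape(-1,3) for c in C]); src=np.concatenate([np.full(w.shape[0]*w.shape[1],i) for i,w in enumerate(W)])
ok=~np.isnan(P[:,0])&(P[:,0]>0.2)&(P[:,0]<1.1)&(abs(P[:,1])<.7)&(P[:,2]>-.05)&(P[:,2]<.25)
P=P[ok];col=col[ok];src=src[ok]
for s in(0,1):
    q=P[src==s]; z=q[:,2]; d=col[src==s].sum(1)<60; print('table z',np.median(z[d]))
# clusters
G=np.zeros((500,800),np.uint8)
hi=P[:,2]>.008
ix=((P[:,0]-.2)/.002).astype(int);iy=((P[:,1]+.7)/.002).astype(int)
m=hi&(ix<500)&(iy<800)
G[ix[m],iy[m]]=255
G=cv2.morphologyEx(G,cv2.MORPH_CLOSE,np.ones((5,5)))
n,L,st,ce=cv2.connectedComponentsWithStats(G)
for i in range(1,n):
    if st[i,4]<60: continue
    k=m.copy(); k[m]=L[ix[m],iy[m]]==i
    q=P[k]; print(i,np.round(q.min(0),3),np.round(q.max(0),3),'n',[(src[k]==s).sum() for s in(0,1)],'col',np.median(col[k],0))
E
python3 meas.py
```

```text
table z nan
table z 0.00024253838832991986
1 [0.26  0.09  0.008] [0.402 0.346 0.029] n [np.int64(498), np.int64(878)] col [203.5 151.  105. ]
2 [ 0.302 -0.311  0.008] [ 0.4   -0.114  0.023] n [np.int64(823), np.int64(1118)] col [172. 141. 121.]
3 [ 0.331 -0.077  0.008] [0.41  0.038 0.122] n [np.int64(782), np.int64(2428)] col [151.  31.  29.]
4 [ 0.36  -0.598  0.008] [ 0.383 -0.58   0.062] n [np.int64(120), np.int64(43)] col [155. 146. 132.]
5 [0.395 0.266 0.008] [0.516 0.39  0.102] n [np.int64(829), np.int64(926)] col [169. 158. 140.]
6 [ 0.441 -0.423  0.008] [ 0.491 -0.272  0.058] n [np.int64(2444), np.int64(742)] col [111.  76.  49.]
7 [ 0.472 -0.114  0.008] [0.702 0.151 0.134] n [np.int64(4483), np.int64(4385)] col [171. 158. 129.]
8 [0.635 0.325 0.008] [0.708 0.404 0.082] n [np.int64(577), np.int64(572)] col [116. 139. 120.]
9 [ 0.646 -0.359  0.008] [ 0.697 -0.309  0.083] n [np.int64(990), np.int64(564)] col [184. 172. 155.]
10 [0.684 0.205 0.008] [0.744 0.26  0.073] n [np.int64(536), np.int64(333)] col [158. 156. 147.]
11 [ 0.704 -0.274  0.008] [ 0.773 -0.204  0.043] n [np.int64(1205), np.int64(328)] col [224. 211. 187.]
12 [ 0.708 -0.61   0.008] [ 0.901 -0.489  0.11 ] n [np.int64(428), np.int64(2501)] col [210. 198. 195.]
13 [ 0.712 -0.043  0.008] [0.79  0.011 0.032] n [np.int64(641), np.int64(241)] col [209. 156. 107.]
14 [0.764 0.489 0.008] [0.937 0.7   0.103] n [np.int64(1901), np.int64(1812)] col [91. 90. 90.]
15 [0.797 0.656 0.029] [0.865 0.7   0.114] n [np.int64(204), np.int64(194)] col [170. 159. 143.]
16 [0.823 0.522 0.07 ] [0.88  0.579 0.113] n [np.int64(210), np.int64(173)] col [180. 167. 151.]
17 [0.837 0.601 0.044] [0.908 0.67  0.115] n [np.int64(287), np.int64(161)] col [174. 162. 144.]
  return _methods._mean(a, axis=axis, dtype=dtype,
  ret = ret.dtype.type(ret / rcount)
```

```bash
cat >> meas.py <<'E'
print('----')
def sel(b,zl,zh,s=None):
    k=(P[:,0]>b[0])&(P[:,0]<b[1])&(P[:,1]>b[2])&(P[:,1]<b[3])&(P[:,2]>zl)&(P[:,2]<zh)
    if s is not None: k&=src==s
    return P[k]
def rect(n,b,zl,zh):
    for s in(None,0,1):
        q=sel(b,zl,zh,s)
        if len(q)<8: continue
        R=cv2.minAreaRect((q[:,:2]*1000).astype(np.float32)); print(n,s,len(q),np.round(R[0],1),np.round(R[1],1),round(R[2],1),'z',round(np.median(q[:,2]),4))
jb=(.46,.715,-.12,.16);pb=(.38,.53,.25,.41);rb=(.43,.51,-.44,-.26)
rect('bed',(.46,.715,-.12,.16),.009,.015)
rect('jigall',jb,.008,.15)
rect('fences',jb,.033,.042)
rect('tiletop',jb,.127,.14)
rect('tileall',jb,.05,.14)
rect('pedtop',pb,.096,.11)
rect('pedshaft',pb,.045,.11)
rect('pedbase',pb,.026,.033)
rect('pedall',pb,.008,.12)
rect('rest',rb,.05,.06)
rect('restall',rb,.01,.06)
E
python3 meas.py 2>/dev/null| sed '1,/----/d'
```

```text
bed None 4058 [585.2  17.8] [194.6 233.9] 11.2 z 0.0114
bed 0 2198 [586.7  18.2] [191.2 233.9] 11.1 z 0.0116
bed 1 1860 [576.2  16. ] [176.1 232.8] 12.0 z 0.0111
jigall None 8874 [597.4  19.4] [219.  234.3] 11.6 z 0.0197
jigall 0 4483 [586.9  17.7] [191.5 234.9] 11.1 z 0.015
jigall 1 4391 [597.   20.4] [218.5 232.8] 12.0 z 0.0257
fences None 1320 [608.8  21.7] [151.4 235. ] 9.6 z 0.0374
fences 0 923 [607.1  20.7] [150.4 233.1] 11.1 z 0.0375
fences 1 397 [628.  -31.3] [165.6 135. ] 82.9 z 0.0371
tiletop None 449 [599.5   6.7] [ 23.8 120.9] 20.9 z 0.1312
tiletop 0 226 [599.9   6.7] [ 18.4 120.7] 20.8 z 0.1316
tiletop 1 223 [599.4   7. ] [ 23.8 120.3] 20.9 z 0.1306
tileall None 2163 [598.8   6.6] [ 24.9 123.9] 20.5 z 0.0991
tileall 0 675 [600.1   7. ] [ 19.  123.9] 20.8 z 0.1081
tileall 1 1488 [598.8   6.6] [ 24.9 122.5] 20.5 z 0.0954
pedtop None 167 [455.4 327.7] [44.2 44.3] 67.0 z 0.0991
pedtop 0 72 [457.3 329. ] [38.6 42.3] 59.4 z 0.0994
pedtop 1 95 [454.1 329.9] [45.4 38.3] 61.2 z 0.0989
pedshaft None 649 [454.5 329.4] [44.9 47.5] 62.5 z 0.0793
pedshaft 0 312 [455.7 330. ] [40.3 46.1] 57.0 z 0.0787
pedshaft 1 337 [454.3 329.8] [45.5 38.8] 61.0 z 0.0802
pedbase None 477 [454.8 327.7] [107.5  84.3] 60.0 z 0.0293
pedbase 0 220 [456.8 329.4] [102.4  83.1] 59.0 z 0.0296
pedbase 1 257 [452.8 329.2] [107.4  79.8] 59.4 z 0.0292
pedall None 1755 [455.  327.6] [107.9  84.2] 60.4 z 0.0344
pedall 0 829 [456.5 329.7] [103.1  83.5] 60.0 z 0.0333
pedall 1 926 [453.4 328.4] [107.4  81. ] 60.0 z 0.0349
rest None 1359 [ 466.3 -347.5] [ 46.6 149.9] 0.2 z 0.0551
rest 0 1251 [ 466.3 -347.5] [ 46.6 149.9] 0.2 z 0.0552
rest 1 108 [ 461.6 -418.8] [18.  46.9] 65.6 z 0.054
restall None 3098 [ 465.8 -347.6] [ 48.2 151.1] 1.0 z 0.0452
restall 0 2396 [ 466.5 -347.5] [ 47.  151.1] 1.0 z 0.0517
restall 1 702 [ 449.1 -390.9] [39.6 90.2] 29.7 z 0.0305
```

View pics/crop0.png

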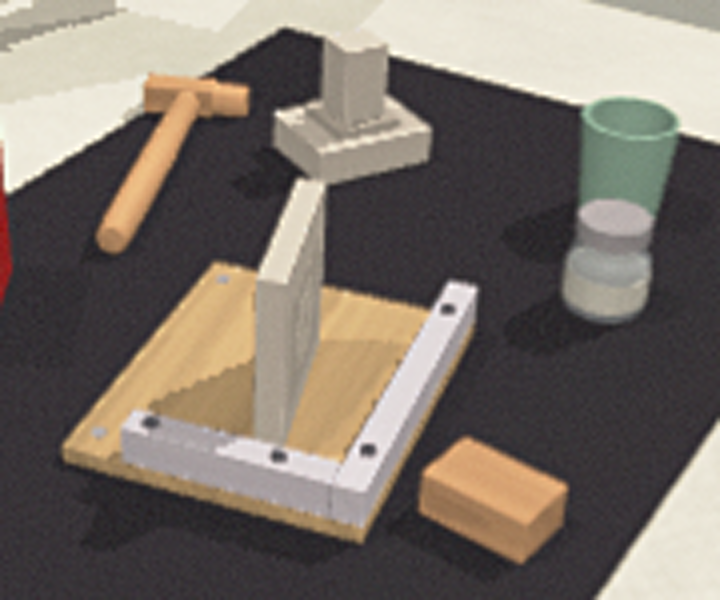

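The crop shows the cream relief tile in the jig (290,310) inside the L of the fences, and the stepped pedestal at (355,110), so the choice holds. Moving above the tile.

apply_moves([
  {"dp":[0.022,-0.032,0],"yaw":-3},
  {"dp":[0.045,-0.065,0],"yaw":-6},
  {"dp":[0.067,-0.098,0],"yaw":-9},
  {"dp":[0.09,-0.13,0],"yaw":-12},
  {"dp":[0.112,-0.163,0],"yaw":-15},
  {"dp":[0.134,-0.195,0],"yaw":-18},
  {"dp":[0.157,-0.228,0],"yaw":-21},
  {"dp":[0.179,-0.26,0],"yaw":-24},
  {"dp":[0.202,-0.293,0],"yaw":-27},
  {"dp":[0.224,-0.326,0],"yaw":-30},
  {"dp":[0.246,-0.358,0],"yaw":-33},
  {"dp":[0.269,-0.391,0],"yaw":-36},
  {"dp":[0.291,-0.423,0],"yaw":-39},
  {"dp":[0.314,-0.456,0],"yaw":-42},
  {"dp":[0.336,-0.488,0],"yaw":-45},
  {"dp":[0.358,-0.521,0],"yaw":-48},
  {"dp":[0.381,-0.553,0],"yaw":-51},
  {"dp":[0.403,-0.586,0],"yaw":-54},
  {"dp":[0.426,-0.618,0],"yaw":-56.2},
  {"dp":[0.448,-0.651,-0.01],"yaw":-56.2},
], grip=-1)

```text
time_s: 1.77
tcp_pos: [0.6016, 0.0049, 0.2401]
eef_rot: [-179.8, -0.0, -69.3]
contact_force: [1.8, 2.1, 0.8]
gripper_width: 0.0878
gripper_force: 0.0
```

apply_moves([
  {"dp":[0,0,-0.02],"yaw":0},
  {"dp":[0,0,-0.05],"yaw":0},
  {"dp":[0,0,-0.08],"yaw":0},
  {"dp":[0,0,-0.1],"yaw":0},
  {"dp":[0,0,-0.112],"yaw":0},
  {"dp":[0,0,-0.119],"yaw":0},
  {"dp":[0,0,-0.119],"yaw":0},
  {"dp":[0,0,-0.119],"yaw":0},
])

```text
time_s: 2.43
tcp_pos: [0.6, 0.0067, 0.1198]
eef_rot: [180.0, -0.0, -69.2]
contact_force: [0.2, -0.1, 0.8]
gripper_width: 0.0877
gripper_force: 0.0
```

apply_moves([
  {"dp":[0,0,0]},
  {"dp":[0,0,0]},
  {"dp":[0,0,0]},
  {"dp":[0,0,0]},
  {"dp":[0,0,0]},
  {"dp":[0,0,0]},
  {"dp":[0,0,0]},
  {"dp":[0,0,0]},
  {"dp":[0,0,0]},
  {"dp":[0,0,0]},
  {"dp":[0,0,0]},
  {"dp":[0,0,0]},
], grip=1, squeeze=25)

```text
$.targets[0]: bad value
```

apply_moves([
  {"dp":[0,0,0],"yaw":0},
  {"dp":[0,0,0],"yaw":0},
  {"dp":[0,0,0],"yaw":0},
  {"dp":[0,0,0],"yaw":0},
  {"dp":[0,0,0],"yaw":0},
  {"dp":[0,0,0],"yaw":0},
  {"dp":[0,0,0],"yaw":0},
  {"dp":[0,0,0],"yaw":0},
  {"dp":[0,0,0],"yaw":0},
  {"dp":[0,0,0],"yaw":0},
  {"dp":[0,0,0],"yaw":0},
  {"dp":[0,0,0],"yaw":0},
], grip=1, squeeze=25)

```text
time_s: 3.43
tcp_pos: [0.5998, 0.0067, 0.1195]
eef_rot: [180.0, -0.0, -69.2]
contact_force: [0.4, -0.1, -0.9]
gripper_width: 0.0175
gripper_force: 25.0
```

apply_moves([
  {"dp":[0,0,0.01],"yaw":0},
  {"dp":[0,0,0.03],"yaw":0},
  {"dp":[0,0,0.055],"yaw":0},
  {"dp":[0,-0.005,0.07],"yaw":-1},
  {"dp":[-0.005,-0.02,0.07],"yaw":-3},
  {"dp":[-0.01,-0.045,0.07],"yaw":-5},
  {"dp":[-0.02,-0.08,0.07],"yaw":-7},
  {"dp":[-0.03,-0.115,0.07],"yaw":-9},
  {"dp":[-0.039,-0.15,0.07],"yaw":-11},
  {"dp":[-0.048,-0.185,0.07],"yaw":-13},
  {"dp":[-0.057,-0.22,0.07],"yaw":-15},
  {"dp":[-0.066,-0.255,0.07],"yaw":-17},
  {"dp":[-0.073,-0.29,0.07],"yaw":-19},
  {"dp":[-0.08,-0.32,0.07],"yaw":-20},
  {"dp":[-0.0845,-0.34,0.07],"yaw":-20.8},
  {"dp":[-0.0867,-0.35,0.07],"yaw":-20.8},
  {"dp":[-0.0867,-0.354,0.07],"yaw":-20.8},
  {"dp":[-0.0867,-0.354,0.07],"yaw":-20.8},
  {"dp":[-0.0867,-0.354,0.07],"yaw":-20.8},
])

```text
time_s: 5.02
tcp_pos: [0.513, -0.3467, 0.1892]
eef_rot: [180.0, 0.0, -90.0]
contact_force: [0.2, 0.8, -2.3]
gripper_width: 0.0181
gripper_force: 25.0
```

Run:
```python
from h import *
s=get_state(); print(s['tcp_pos'],s['eef_rot'],s['gripper_width'])
c=grab('scene'); grab('side'); cv2.imwrite('pics/s1.png',c['image'][...,::-1])
W=pts(c).reshape(-1,3)
def rect(b,zl,zh):
    k=(W[:,0]>b[0])&(W[:,0]<b[1])&(W[:,1]>b[2])&(W[:,1]<b[3])&(W[:,2]>zl)&(W[:,2]<zh); q=W[k]
    print(len(q),q.min(0),q.max(0),cv2.minAreaRect((q[:,:2]*1000).astype(np.float32)))
rect((.49,.55,-.43,-.27),.06,.08)
rect((.43,.55,-.43,-.27),.05,.058)
```

```text
[ 0.5129578  -0.34670474  0.18923071] [ 1.79972158e+02  3.03212130e-02 -8.99995215e+01] 0.018054485393618792Traceback (most recent call last):
  File "<stdin>", line 8, in <module>
  File "<stdin>", line 7, in rect
    return umr_minimum(a, axis, None, out, keepdims, initial, where)
ValueError: zero-size array to reduction operation minimum which has no identity
```

View pics/s1.png

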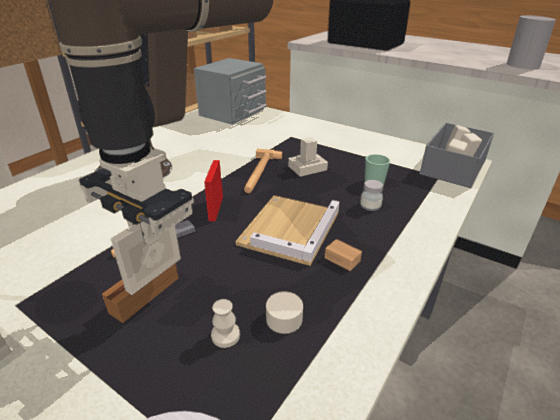

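The picture shows the tile held upright at (150,258) just in front of the rest block (142,295). Lowering it to the table.

apply_moves([
  {"dp":[0,0,-0.02],"yaw":0},
  {"dp":[0,0,-0.04],"yaw":0},
  {"dp":[0,0,-0.06],"yaw":0},
  {"dp":[0,0,-0.07],"yaw":0},
  {"dp":[0,0,-0.075],"yaw":0},
  {"dp":[0,0,-0.078],"yaw":0},
  {"dp":[0,0,-0.08],"yaw":0},
  {"dp":[0,0,-0.081],"yaw":0},
  {"dp":[0,0,-0.082],"yaw":0},
  {"dp":[0,0,-0.082],"yaw":0},
])

```text
time_s: 5.95
tcp_pos: [0.5134, -0.3474, 0.1082]
eef_rot: [-179.9, -0.0, -90.0]
contact_force: [0.5, 0.3, -2.4]
gripper_width: 0.0179
gripper_force: 25.0
```

apply_moves([
  {"dp":[0,0,-0.0005],"yaw":0},
  {"dp":[0,0,-0.001],"yaw":0},
  {"dp":[0,0,-0.001],"yaw":0},
])

```text
time_s: 6.2
tcp_pos: [0.5134, -0.3475, 0.1075]
eef_rot: [-179.9, -0.0, -90.0]
contact_force: [-1.1, 1.5, 4.0]
gripper_width: 0.0178
gripper_force: 25.0
```

```bash
cat > tile.py <<'E'
from h import *
s=get_state(); print(s['tcp_pos'],s['contact_force'],s['gripper_width'])
W=pts(grab('scene')).reshape(-1,3)
def box(n,b,zl,zh):
    k=(W[:,0]>b[0])&(W[:,0]<b[1])&(W[:,1]>b[2])&(W[:,1]<b[3])&(W[:,2]>zl)&(W[:,2]<zh); q=W[k]
    if len(q): print(n,len(q),np.round(q.min(0),4),np.round(q.max(0),4)); 
    return q
q=box('rest',(.43,.497,-.43,-.27),.05,.058)
# visible +x face of the tile: plane fit
q=box('face',(.495,.56,-.40,-.30),.01,.075)
c=q.mean(0); n=np.linalg.svd(q-c)[2][2]; n*=np.sign(n[0]); print('plane c',c,'n',n,'lean deg',np.degrees(np.arcsin(n[2])),'x at z=0',c[0]+c[2]*n[2]/n[0])
box('low',(.495,.56,-.43,-.27),.004,.014)
E
python3 tile.py
```

```text
[ 0.51342856 -0.34754905  0.10750238] [-1.10186971  1.46433581  4.03218624] 0.01777814124827364
rest 346 [ 0.4443 -0.4229  0.0502] [ 0.4907 -0.3751  0.058 ]
face 1072 [ 0.5184 -0.3997  0.0101] [ 0.5254 -0.3001  0.075 ]
plane c [ 0.52257747 -0.35380675  0.04246443] n [ 9.99993761e-01 -4.22226791e-04 -3.50709882e-03] lean deg -0.2009423726216648 x at z=0 0.5224285448345067
low 207 [ 0.5051 -0.4224  0.004 ] [ 0.5582 -0.2739  0.014 ]
```

apply_moves([
  {"dp":[0,0,0.001],"yaw":0},
  {"dp":[0,0,0.001],"yaw":0},
  {"dp":[0,0,0.001],"yaw":0},
  {"dp":[0,0,0.001],"yaw":0},
  {"dp":[0,0,0.001],"yaw":0},
  {"dp":[0,0,0.001],"yaw":0},
  {"dp":[0,0,0.003],"yaw":0},
  {"dp":[0,0,0.008],"yaw":0},
  {"dp":[0,0,0.013],"yaw":0},
  {"dp":[0,0,0.013],"yaw":0},
], grip=0.18)

```text
time_s: 7.08
tcp_pos: [0.5139, -0.3477, 0.1211]
eef_rot: [-179.9, -0.1, -90.0]
contact_force: [-0.4, -0.5, -0.2]
gripper_width: 0.0358
gripper_force: 0.0
```

```bash
python3 tile.py
```

```text
[ 0.51385746 -0.34767579  0.1210972 ] [-0.41155352 -0.50978769 -0.23014213] 0.03583201772641721
rest 344 [ 0.4434 -0.4229  0.05  ] [ 0.4903 -0.3746  0.0577]
face 1111 [ 0.5193 -0.3999  0.01  ] [ 0.5257 -0.3001  0.075 ]
plane c [ 0.52250448 -0.35267074  0.04335753] n [ 0.99999191  0.00162926 -0.00367859] lean deg -0.21076813088739677 x at z=0 0.5223449825582598
low 215 [ 0.5049 -0.4071  0.004 ] [ 0.5599 -0.2862  0.0139]
```

Standing free and upright in the cage of the fingers; now tip it gently towards the rest.

apply_moves([
  {"dp":[-0.003,0,0],"yaw":0},
  {"dp":[-0.006,0,0],"yaw":0},
  {"dp":[-0.008,0,0],"yaw":0},
  {"dp":[-0.01,0,0],"yaw":0},
  {"dp":[-0.012,0,0],"yaw":0},
  {"dp":[-0.014,0,0],"yaw":0},
  {"dp":[-0.016,0,0],"yaw":0},
  {"dp":[-0.018,0,0],"yaw":0},
  {"dp":[-0.02,0,0],"yaw":0},
  {"dp":[-0.022,0,0],"yaw":0},
  {"dp":[-0.024,0,0],"yaw":0},
  {"dp":[-0.026,0,0],"yaw":0},
  {"dp":[-0.028,0,0],"yaw":0},
  {"dp":[-0.03,0,0],"yaw":0},
  {"dp":[-0.0315,0,0],"yaw":0},
  {"dp":[-0.0315,0,0],"yaw":0},
  {"dp":[-0.0315,0,0],"yaw":0},
])

```text
time_s: 8.55
tcp_pos: [0.4816, -0.3473, 0.1196]
eef_rot: [-180.0, -0.0, -90.0]
contact_force: [0.2, -0.2, 0.5]
gripper_width: 0.0357
gripper_force: 0.0
```

```bash
python3 tile.py
```

```text
[ 0.48158371 -0.34732656  0.1196285 ] [ 0.20800206 -0.15397758  0.53712651] 0.035681261533453086
rest 260 [ 0.4447 -0.4226  0.0501] [ 0.4961 -0.2728  0.0579]
face 1502 [ 0.4978 -0.3999  0.0101] [ 0.5244 -0.3     0.075 ]
plane c [ 0.51087623 -0.3526979   0.04311669] n [0.95101706 0.00918195 0.30900201] lean deg 17.999097347246373 x at z=0 0.5248855968631678
low 241 [ 0.4953 -0.4237  0.0041] [ 0.5587 -0.2707  0.014 ]
```

Tile leans at 18°, and both fingers clear it. Lifting off straight up.

apply_moves([
  {"dp":[0,0,0.004],"yaw":0},
  {"dp":[0,0,0.01],"yaw":0},
  {"dp":[0,0,0.02],"yaw":0},
  {"dp":[0,0,0.04],"yaw":0},
  {"dp":[0,0,0.07],"yaw":0},
  {"dp":[0,0,0.1],"yaw":0},
  {"dp":[0,0,0.12],"yaw":0},
  {"dp":[0,0,0.13],"yaw":0},
  {"dp":[0,0,0.13],"yaw":0},
])

```text
time_s: 9.35
tcp_pos: [0.4827, -0.3479, 0.2532]
eef_rot: [-179.7, -0.1, -90.0]
contact_force: [0.8, -0.4, -0.0]
gripper_width: 0.036
gripper_force: 0.0
```

```bash
python3 tile.py
```

```text
[ 0.48273675 -0.34788445  0.25322266] [ 0.77302678 -0.36119681 -0.02724627] 0.03602619536071853
rest 254 [ 0.4441 -0.4221  0.0502] [ 0.4949 -0.2733  0.0574]
face 1505 [ 0.4982 -0.4     0.01  ] [ 0.5245 -0.3001  0.075 ]
plane c [ 0.51085219 -0.35255049  0.04300309] n [0.95067885 0.00894295 0.31004798] lean deg 18.06212181209413 x at z=0 0.5248769282183493
low 234 [ 0.5012 -0.4234  0.004 ] [ 0.5578 -0.2783  0.014 ]
```

The tile is leaning, steady and let go. Next, the pedestal.

apply_moves([
  {"dp":[-0.001,0.02,0],"yaw":0},
  {"dp":[-0.002,0.055,0],"yaw":-2},
  {"dp":[-0.003,0.095,0],"yaw":-4},
  {"dp":[-0.005,0.135,0],"yaw":-6},
  {"dp":[-0.007,0.175,0],"yaw":-8},
  {"dp":[-0.008,0.215,0],"yaw":-10},
  {"dp":[-0.01,0.255,0],"yaw":-12},
  {"dp":[-0.011,0.295,0],"yaw":-14},
  {"dp":[-0.013,0.335,0],"yaw":-16},
  {"dp":[-0.014,0.375,0],"yaw":-18},
  {"dp":[-0.016,0.415,0],"yaw":-20},
  {"dp":[-0.018,0.455,0],"yaw":-22},
  {"dp":[-0.019,0.495,0],"yaw":-24},
  {"dp":[-0.021,0.535,0],"yaw":-26},
  {"dp":[-0.022,0.575,0],"yaw":-28},
  {"dp":[-0.024,0.615,0],"yaw":-29},
  {"dp":[-0.0255,0.65,0],"yaw":-30},
  {"dp":[-0.0265,0.67,0],"yaw":-30.6},
  {"dp":[-0.0265,0.6765,0],"yaw":-30.6},
  {"dp":[-0.0265,0.6765,0],"yaw":-30.6},
], grip=-1)

```text
time_s: 11.07
tcp_pos: [0.4543, 0.3302, 0.2475]
eef_rot: [180.0, -0.2, -120.5]
contact_force: [0.6, -0.0, 0.2]
gripper_width: 0.0877
gripper_force: 0.0
```

```bash
python3 - <<'E'
from h import *
from scipy.spatial.transform import Rotation as Ro
s=get_state(); c=grab('wrist'); print(s['tcp_pos'],s['eef_rot'])
h,w=c['range_z'].shape
u,v=np.meshgrid(np.arange(w),np.arange(h))
K=np.array([[c['fx'],0,c['cx']],[0,c['fy'],c['cy']],[0,0,1]],float)
p=cv2.undistortPoints(np.stack([u,v],-1).reshape(-1,1,2).astype(float),K,np.array([float(c['k1']),0,0,0])).reshape(h,w,2)
z=c['range_z'][...,None]; P=np.concatenate([p*z,z],-1).reshape(-1,3); P=P[P[:,2]>0]
T=c['T_tool_cam']; P=P@T[:3,:3].T+T[:3,3]
W=P@Ro.from_euler('xyz',s['eef_rot'],degrees=True).as_matrix().T+s['tcp_pos']
k=(abs(W[:,0]-.455)<.09)&(abs(W[:,1]-.33)<.09)
W=W[k]
for a,b in((.094,.106),(.034,.042),(.025,.033)):
    q=W[(W[:,2]>a)&(W[:,2]<b)]
    print(a,len(q),cv2.minAreaRect((q[:,:2]*1000).astype(np.float32)) if len(q)>5 else '')
cv2.imwrite('pics/w1.png',c['image'][...,::-1])
E
python3 - <<'E'
E
cp /tmp/wrist.npz /tmp/w1.npz
```

```text
[0.45430373 0.33015082 0.24752199] [ 179.96681606   -0.1870732  -120.48108623]
0.094 1914 ((453.0707702636719, 330.7471008300781), (38.04013442993164, 37.72570037841797), 60.49546813964844)
0.034 1036 ((453.1253662109375, 330.94091796875), (56.38664245605469, 55.95166015625), 60.82925033569336)
0.025 3686 ((452.9688720703125, 330.9915771484375), (100.32048797607422, 80.14754486083984), 60.40098190307617)
```

View pics/w1.png

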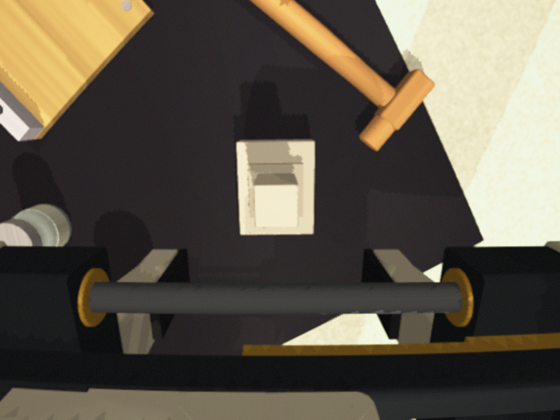

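Wrist view shows the pedestal from above, base about (275,187), shaft square to the jaws. Descending on it.

apply_moves([
  {"dp":[-0.002,0.0015,-0.02],"yaw":1},
  {"dp":[-0.0023,0.0015,-0.05],"yaw":1},
  {"dp":[-0.0023,0.0015,-0.085],"yaw":1},
  {"dp":[-0.0023,0.0015,-0.12],"yaw":1},
  {"dp":[-0.0023,0.0015,-0.145],"yaw":1},
  {"dp":[-0.0023,0.0015,-0.165],"yaw":1},
  {"dp":[-0.0023,0.0015,-0.176],"yaw":1},
  {"dp":[-0.0023,0.0015,-0.18],"yaw":1},
  {"dp":[-0.0023,0.0015,-0.18],"yaw":1},
  {"dp":[-0.0023,0.0015,-0.18],"yaw":1},
])

```text
time_s: 11.95
tcp_pos: [0.4534, 0.3307, 0.0706]
eef_rot: [-180.0, 0.1, -119.6]
contact_force: [-1.2, 0.3, 0.4]
gripper_width: 0.0876
gripper_force: 0.0
```

apply_moves([
  {"dp":[0,0,0],"yaw":0},
  {"dp":[0,0,0],"yaw":0},
  {"dp":[0,0,0],"yaw":0},
  {"dp":[0,0,0],"yaw":0},
  {"dp":[0,0,0],"yaw":0},
  {"dp":[0,0,0],"yaw":0},
  {"dp":[0,0,0],"yaw":0},
  {"dp":[0,0,0],"yaw":0},
  {"dp":[0,0,0],"yaw":0},
  {"dp":[0,0,0],"yaw":0},
], grip=1, squeeze=40)

```text
time_s: 12.78
tcp_pos: [0.4528, 0.3307, 0.0696]
eef_rot: [-180.0, 0.0, -119.6]
contact_force: [1.1, -0.1, 0.2]
gripper_width: 0.038
gripper_force: 40.0
```

apply_moves([
  {"dp":[0,0,0.01],"yaw":0},
  {"dp":[0,0,0.03],"yaw":0},
  {"dp":[0,0,0.06],"yaw":0},
  {"dp":[0,0,0.085],"yaw":0},
  {"dp":[0,0,0.1],"yaw":0},
  {"dp":[0,0,0.1],"yaw":0},
])

```text
time_s: 13.28
tcp_pos: [0.4539, 0.3319, 0.1736]
eef_rot: [-179.9, 0.3, -119.6]
contact_force: [0.4, 0.1, -3.6]
gripper_width: 0.038
gripper_force: 40.0
```

Run:
```python
from h import *
print(get_state()['gripper_width'])
grab('side')
for n in('scene','side'):
    c=load(n); W=pts(c).reshape(-1,3); W=W[~np.isnan(W[:,0])]
    b=(W[:,0]>.46)&(W[:,0]<.715)&(W[:,1]>-.125)&(W[:,1]<.16)
    q=W[b&(W[:,2]>.009)&(W[:,2]<.045)]; R=cv2.minAreaRect((q[:,:2]*1000).astype(np.float32)); print(n,len(q),R)
    th=np.radians(11.1); A=np.array([[np.cos(th),np.sin(th)],[-np.sin(th),np.cos(th)]])
    f=W[b&(W[:,2]>.034)&(W[:,2]<.045)]; p=f[:,:2]@A.T   # jig-aligned coords
    xm=np.percentile(p[:,0],99); ym=np.percentile(p[:,1],1)
    print('outer x',xm,'outer y',ym)
    long=p[(p[:,0]>xm-.03)&(p[:,1]>ym+.03)]; short=p[(p[:,1]<ym+.03)&(p[:,0]<xm-.03)]
    for nm,a,i in(('long',long,0),('short',short,1)):
        # inner/outer edges per bin along bar
        j=1-i; t=a[:,j]; bins=np.arange(t.min()+.005,t.max()-.005,.01); lo=[];hi=[];tt=[]
        for s0 in bins:
            k=(t>=s0)&(t<s0+.01)
            if k.sum()>4: lo.append(a[k,i].min());hi.append(a[k,i].max());tt.append(s0+.005)
        fl=np.polyfit(tt,lo,1);fh=np.polyfit(tt,hi,1); print(nm,len(tt),'lo',np.median(lo),'hi',np.median(hi),'slopes deg',np.degrees(fl[0]),np.degrees(fh[0]))
```

```text
0.037993836433331506
scene 4123 ((587.265380859375, 17.81458282470703), (191.01364135742188, 234.75997924804688), 11.056382179260254)
outer x 0.6743050631254521 outer y -0.2112246216092554
long 19 lo 0.6551374920745013 hi 0.6742935130156454 slopes deg 0.2608737948773422 0.05373091132628405
short 11 lo -0.2111464062513355 hi -0.19004659531362592 slopes deg -0.9261706472974659 0.08883638919962297
side 3543 ((598.1401977539062, 19.73108673095703), (217.96502685546875, 233.8516082763672), 11.065264701843262)
outer x 0.6758191426909237 outer y -0.21037484171860954
long 19 lo 0.65337356933849 hi 0.6736359551309484 slopes deg 0.7906996408862396 0.46533732758820573
short 9 lo -0.20911439513888969 hi -0.19037661785361834 slopes deg 11.496168488832028 -0.040341290953079034
```

apply_moves([
  {"dp":[0.005,-0.01,0],"yaw":1},
  {"dp":[0.015,-0.03,0],"yaw":4},
  {"dp":[0.029,-0.06,0],"yaw":7},
  {"dp":[0.043,-0.09,0],"yaw":11},
  {"dp":[0.057,-0.12,0],"yaw":15},
  {"dp":[0.071,-0.15,0],"yaw":19},
  {"dp":[0.085,-0.18,0],"yaw":23},
  {"dp":[0.099,-0.21,0],"yaw":27},
  {"dp":[0.113,-0.24,0],"yaw":31},
  {"dp":[0.127,-0.27,0],"yaw":34},
  {"dp":[0.14,-0.298,0],"yaw":37},
  {"dp":[0.151,-0.32,0],"yaw":39.5},
  {"dp":[0.157,-0.333,0],"yaw":40.6},
  {"dp":[0.159,-0.338,0],"yaw":40.7},
  {"dp":[0.159,-0.338,-0.02],"yaw":40.7},
  {"dp":[0.159,-0.338,-0.045],"yaw":40.7},
  {"dp":[0.159,-0.338,-0.065],"yaw":40.7},
  {"dp":[0.159,-0.338,-0.075],"yaw":40.7},
  {"dp":[0.159,-0.338,-0.08],"yaw":40.7},
  {"dp":[0.159,-0.338,-0.08],"yaw":40.7},
])

```text
time_s: 15.0
tcp_pos: [0.6109, -0.0072, 0.0881]
eef_rot: [179.8, -0.0, -78.9]
contact_force: [0.5, -0.6, -4.3]
gripper_width: 0.0375
gripper_force: 40.0
```

```bash
cat > seat.py <<'E'
from h import *
s=get_state(); print(s['time_s'],s['tcp_pos'],s['eef_rot'],s['contact_force'],s['gripper_force'])
th=np.radians(11.06); A=np.array([[np.cos(th),np.sin(th)],[-np.sin(th),np.cos(th)]])
print('tcp rel corner',A@s['tcp_pos'][:2]-[.6545,-.190], 'force jig',A@s['contact_force'][:2])
import sys
for n in('scene','side'):
    c=grab(n); W=pts(c).reshape(-1,3); W=W[~np.isnan(W[:,0])]; W[:,:2]=W[:,:2]@A.T-[.6545,-.190]
    q=W[(W[:,0]>-.12)&(W[:,0]<-.001)&(W[:,1]>.001)&(W[:,1]<.14)&(W[:,2]>.036)&(W[:,2]<.048)]
    if len(q)>5: print(n,'base top',len(q),np.percentile(q,1,0).round(4),np.percentile(q,99,0).round(4),np.median(q[:,2]),cv2.minAreaRect((q[:,:2]*1000).astype(np.float32))[2])
    if n=='scene': cv2.imwrite(f'pics/seat_{s["time_s"]:.2f}.png',cv2.resize(c['image'][130:280,200:400],None,fx=4,fy=4)[...,::-1])
E
python3 seat.py; ls pics
```

```text
15.0 [ 0.61087647 -0.00722444  0.08805532] [ 1.79830190e+02 -1.29107828e-02 -7.88873765e+01] [ 0.49463903 -0.57113321 -4.34299104] 39.999611377716064
tcp rel corner [-0.05635535  0.06572113] force jig [ 0.37588762 -0.65541544]
scene base top 316 [-0.0958  0.0149  0.0366] [-0.0158  0.1117  0.048 ] 0.04628717053424603 0.628930389881134
side base top 286 [-0.0971  0.0145  0.0361] [-0.0147  0.1154  0.048 ] 0.04390818003584041 0.1831597238779068
crop0.png
s1.png
scene0.png
seat_15.00.png
side0.png
w1.png
```

apply_moves([
  {"dp":[0,0,-0.003],"yaw":0},
  {"dp":[0,0,-0.005],"yaw":0},
  {"dp":[0,0,-0.007],"yaw":0},
  {"dp":[0,0,-0.008],"yaw":0},
  {"dp":[0,0,-0.0085],"yaw":0},
  {"dp":[0,0,-0.0085],"yaw":0},
])

```text
time_s: 15.6
tcp_pos: [0.612, -0.0073, 0.0816]
eef_rot: [-180.0, -0.0, -78.9]
contact_force: [-0.1, 0.0, 0.5]
gripper_width: 0.0377
gripper_force: 40.0
```

apply_moves([
  {"dp":[0.003,-0.002,0],"yaw":0},
  {"dp":[0.006,-0.004,0],"yaw":0},
  {"dp":[0.009,-0.006,0],"yaw":0},
  {"dp":[0.012,-0.008,0],"yaw":0},
  {"dp":[0.0135,-0.009,0],"yaw":0},
  {"dp":[0.0145,-0.0098,0],"yaw":0},
  {"dp":[0.0152,-0.0103,0],"yaw":0},
  {"dp":[0.0152,-0.0103,0],"yaw":0},
])

```text
time_s: 16.27
tcp_pos: [0.6277, -0.0179, 0.0816]
eef_rot: [-179.9, -0.0, -78.9]
contact_force: [-1.7, -0.5, 5.1]
gripper_width: 0.0377
gripper_force: 40.0
```

```bash
python3 seat.py
```

```text
16.2667 [ 0.62774468 -0.01790036  0.08161598] [-1.79946371e+02 -1.61180737e-02 -7.88954753e+01] [-1.70464002 -0.47998849  5.12445942] 40.00261187553406
tcp rel corner [-0.04184848  0.05200754] force jig [-1.76505893 -0.14406081]
scene base top 486 [-0.081   0.0013  0.0363] [-0.0015  0.0991  0.0475] 0.04158011814616212 0.020339734852313995
side base top 432 [-0.0835  0.0013  0.0365] [-0.0043  0.1021  0.0479] 0.04114261035771312 89.75013732910156
```

apply_moves([
  {"dp":[0.001,-0.0007,0],"yaw":0},
  {"dp":[0.0018,-0.0012,0],"yaw":0},
  {"dp":[0.0025,-0.0017,0],"yaw":0},
  {"dp":[0.003,-0.002,0],"yaw":0},
  {"dp":[0.003,-0.002,0],"yaw":0},
])

```text
time_s: 16.78
tcp_pos: [0.6295, -0.0195, 0.0816]
eef_rot: [180.0, 0.0, -78.9]
contact_force: [-6.1, 3.3, 8.7]
gripper_width: 0.0377
gripper_force: 40.0
```

```bash
python3 seat.py
```

```text
16.7833 [ 0.62952982 -0.01948664  0.08158549] [ 1.79958689e+02  2.24590798e-02 -7.88911911e+01] [-6.12762617  3.25217949  8.7432555 ] 39.99971866607666
tcp rel corner [-0.0404008   0.05010827] force jig [-5.38992887  4.3672807 ]
scene base top 453 [-0.0794  0.0012  0.0367] [-0.0013  0.098   0.0478] 0.041744646417055095 89.9762191772461
side base top 414 [-0.0818  0.0016  0.0365] [-0.0034  0.1008  0.0479] 0.040970890427698886 0.35252127051353455
```

apply_moves([
  {"dp":[0.0008,-0.0006,0],"yaw":0},
  {"dp":[0.0016,-0.0012,0],"yaw":0},
  {"dp":[0.002,-0.0015,0],"yaw":0},
  {"dp":[0.002,-0.0015,0],"yaw":0},
  {"dp":[0.002,-0.0015,0],"yaw":0},
  {"dp":[0.002,-0.0015,0],"yaw":0},
])

```text
time_s: 17.38
tcp_pos: [0.6299, -0.0204, 0.0817]
eef_rot: [179.8, 0.1, -78.9]
contact_force: [-14.0, 8.1, 15.6]
gripper_width: 0.0379
gripper_force: 40.0
```

```bash
python3 seat.py; ls -t pics | head -1
```

```text
17.3833 [ 0.62987402 -0.02038787  0.0817033 ] [ 1.79821203e+02  7.50773167e-02 -7.88880896e+01] [-13.99025299   8.12785949  15.57267112] 40.00057518482208
tcp rel corner [-0.04023588  0.04915775] force jig [-12.1711867   10.66074542]
scene base top 421 [-0.0795  0.0011  0.0369] [-0.0013  0.0954  0.0477] 0.041768433699204514 0.10536541044712067
side base top 402 [-0.0816  0.0017  0.0365] [-0.0035  0.0996  0.0478] 0.04112643525515122 0.23105135560035706
seat_17.38.png
```

```bash
python3 tile.py | grep plane
python3 - <<'E'
from h import *
c=load('scene'); cv2.imwrite('pics/fin.png',cv2.resize(c['image'][130:360,80:400],None,fx=2.5,fy=2.5)[...,::-1])
s=get_state();print(s['contact_force'],s['gripper_force'],abs(s['qd']).max())
E
```

```text
plane c [ 0.51079444 -0.35255166  0.04325149] n [0.95022659 0.00835744 0.31144757] lean deg 18.14648940610387 x at z=0 0.5249706060764039
[-13.23127951   7.78282096  15.27908406] 40.00057876110077 0.1078576734813372
```

View pics/fin.png

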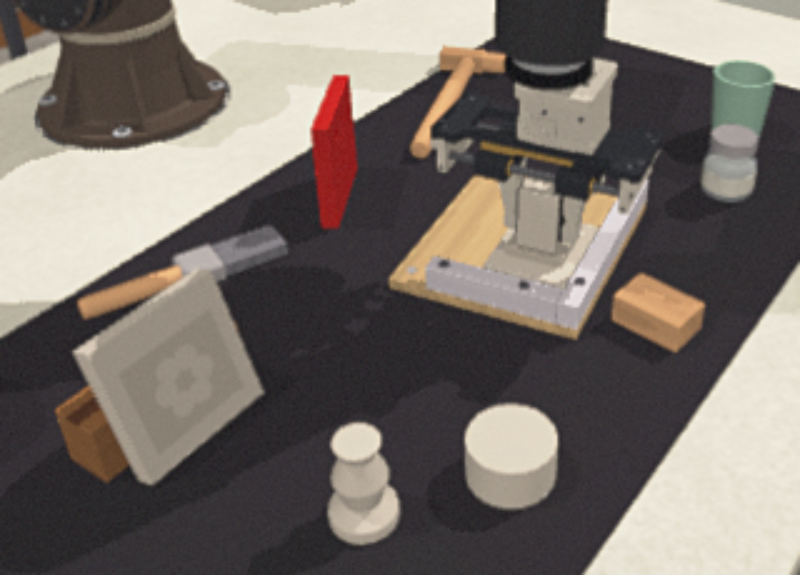

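The picture shows the tile leaning on the rest (175,385), the pedestal held in the corner (540,235), and the bystanders where they were. Handing in.

```bash
python3 -c "
from plant import r
print(r.close_job())"
```

```text
the job is handed in; nothing more can be done
None
```

The job is handed in (it returned no verdict): at the last reading the tile was let go and leaning about 18° from upright on the rest, and the pedestal was flat in the jig's corner, held with about 12 N of push towards the long fence and 11 N towards the short one.

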